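Lock the fruit dish onto its pedestal and lift the stand

TASK

Put the fruit stand together with its mandarin in it: take the blue dish by the wooden grip of its bow, set it down on the wooden pedestal with the bow square across the pedestal's two brass lugs so that it drops right home, and lock it with a quarter turn clockwise seen from above, up to the stop. Then raise the whole stand by the same grip about 10 cm clear of the worktop and finish while still holding it there, upright and steady, ready to be carried to the table. All the while keep the dish level and the mandarin untouched in its middle, and do not disturb the other kitchen things.

Things in the scene. Friction and masses are not known exactly. Their poses are not given: they have to be found in the camera images.
- dish: Shallow round blue dish, 184 mm across, rim 52 mm high, 0.34 kg (varies), with a fixed brass bow over it from rim to rim in its y-z plane, carrying a wooden grip. Origin: centre of the underside of its foot ring (84 mm across) on which it stands; z up. Its inside is a shallow cone (7 degrees, steeper at the rim): a fruit stays in the middle only while the dish is level and moved smoothly.
- dish_grip (a point): Middle of the dish's wooden grip, 135 mm above the dish's origin: a bar 16 mm wide (along the dish's x), 16 mm high and 70 mm long (along the dish's y). Pinch it across its width, fingers closing along the dish's x axis; the mandarin's top lies 43 mm below the bar's underside.
- dish_socket (a point): The dish's origin, mouth of a bayonet socket in the foot ring: a 40 mm bore in a 5 mm thick brass lip, with a slot 24 mm wide each way along the dish's x axis, square to the bow (two brass dots in the rim mark them), and a 22 mm deep hollow. On the pedestal the dish turns from the slots about 94 degrees clockwise seen from above to a stop, and only some 20 degrees the other way.
- dish_middle (a point): Middle of the dish's inner floor, 28 mm above the dish's origin.
- pedestal: Loose turned pedestal of dark wood standing on its 124 mm base on the worktop, 0.42 kg (varies), 80 mm high up to its flat top flange (88 mm across), with a brass bayonet head on it. Origin: centre of its underside, z up. A wall cabinet hangs 0.46 m above the worktop's rear half, from x = 0.58 m on: come in and work from the front.
- pedestal_seat (a point): Centre of the pedestal's flange, 80 mm above its underside. The dish is home when its foot ring lies on the flange (dish origin here); unless its slots are over the lugs it stays 13 mm too high. Locked, it can rise 2.5 mm before the lugs catch and the pedestal comes along.
- pedestal_lugs (a point): Middle of the bayonet head's two brass lugs, 10.5 mm above the flange. They are 10 mm wide, 6 mm thick and reach 30 mm from the axis both ways along the pedestal's x axis. The post is 34 mm in diameter and 13.5 mm high, with a cone tip to 20.5 mm that guides the dish's bore.
- mandarin: Loose mandarin, 62x62x55 mm, 0.1 kg, lying in the middle of the dish. It rolls easily, like a ball of 57 mm. Origin at its underside; it turns with the fruit.
- mandarin_mid (a point): Centre of the mandarin.
- clip_jar: Bystander: clip-top jar of beans, 78x70x108 mm. Origin at its underside.
- salt_box: Bystander: round wooden salt box, 70x70x68 mm. Origin at its underside.
- mug: Bystander: white mug with a green pattern, 82x112x94 mm. Origin at its underside.
- garlic: Bystander: garlic bulb, 53x52x52 mm. Origin at its underside.
- teaspoon: Bystander: steel teaspoon at the front of the worktop, 132x26x9 mm. Origin at its underside.
- wood_bowl: Bystander: turned wooden bowl on the range with an apple in it, 211x212x82 mm. Origin at its underside.
- wooden_spoon: Bystander: wooden spoon lying on the range's grates, 311x44x14 mm. Origin at its underside.
- lemon: Bystander: lemon on the slate tray, 76x56x55 mm. Origin at its underside.
- apple: Bystander: red apple in the wooden bowl, 65x68x61 mm. Origin at its underside.

How it is judged:
By the outcome, as a careful person would: the job done as asked, in the order asked, and still so for the second after the job is handed in, while the arm keeps its last pose, push and grip.
It also fails if it takes over 72 s, if anything falls off the work surface, if the arm or the gripper's body presses on something with over 40 N, if the wrist force passes 120 N, or if a joint passes its speed limit or range.

ROBOT

A 6-joint arm with a two-finger parallel gripper is mounted at the origin on a cart in front of the work surface, level with it; the furniture and walls round the work are solid. World frame = base frame: x ahead of the robot, y to its left, z up, the work surface at z = 0. Lengths are in m, angles in rad, forces in N, time in s.
With the tool pointing down it reaches from about 0.3 to 0.775 m from the base axis. Payload 14.6 kg.
Tool frame: the origin (TCP) lies between the finger pads; the fingertips stand ctrl.tip_extent ahead of it and the grasp point (between the pads) lies 3 mm ahead of it (ctrl.tip_extent is the distance from the TCP to the fingertips, in m); z points along the fingers, y is the line along which they close (so a half turn about z gives the same grasp; the last joint's range is limited). The gripper opens to 94 mm and grips with 3 to 60 N. Pads are 16 mm wide; open, the fingers measure 119 mm over their backs; the gripper's body (75 mm by 177 mm) begins 78 mm behind the grasp point.
Start: joints at [1.048, 0.3, 1.521, -0, 1.321, -0.067], TCP at [0.242, 0.494, 0.227] pointing down, gripper open.
Joint ranges: [-3.03, 3.03], [-0.79, 2.21], [0.23, 2.52], [-1.04, 4.18], [0, 3.07], [-2.55, 2.55]. Speed limits (rad/s): [2.22, 2.22, 2.57, 3.14, 3.14, 3.14].

INTERFACE

Orientations are given as [roll, pitch, yaw] about the fixed x, y, z axes, in that order (R = Rz(yaw) Ry(pitch) Rx(roll)).
In Python, from station import ctrl, eyes, get_obs gives the robot as it stands (ctrl), with the cameras (eyes) and the readings as plain functions.
- The arm moves only by the shell command python3 shift.py 'ROWS' [OPENING] [FORCE]. ROWS is a JSON list of rows, 1 to 10 of them, each of 6 numbers: dx, dy, dz in m, then a rotation vector rx, ry, rz in rad; each row shifts and turns the commanded pose from where the row before left it, along the tool's axes as they then stand; what a row does not reach is not made up. A row lasts 1/10 s, in which the tool goes at most 0.05 m and 0.15 rad, less where a joint would pass 70% of its speed; a pose out of reach is approached as far as the arm can. OPENING is the finger opening in m, set as the command begins (- or left out keeps the last). The fingers move at their own pace and stop on an object; FORCE is the grip in N (left out, the last holds). Time passes only in rows, so rows that do not move let the fingers close. It prints the time, the measured TCP pose, the force, the opening and the grip force at its end.
- get_obs(): the state, without advancing time (a new reading comes with each control period).
- eyes.camera(name): name is "scene" or "top" or "wrist"; returns a dict with "pixels" (480x640x3 uint8, blue, green, red), "fx", "fy", "cx", "cy" (pixels), "k1" (the pictures are not rectified: a ray, as slopes to the right and down, at radius r is drawn at 1 + k1 r^2 times it, then the intrinsics apply), "extrinsics" (4x4, takes a point from camera to world coordinates). Camera axes: x right, y up, looking along -z (the intrinsics and any distortion apply to the point x, -y, -z); pixel columns grow to the right and rows downward; lengths in m; the calibration is good to about 2 mm. A picture is of the moment at which its call begins. There is no depth.
- ctrl.hand_in(): hands the job in; it is judged then, once.
The state is a dict: "time_s": time; "qpos": joint angles; "joint_vel": joint speeds; "tau": joint torques, N m; "ee_pos": TCP position; "eef_rot": TCP orientation; "force": force on the tool from outside, world axes, zero at the start; "moment": the same for the moment, N m; "grip_width": finger opening in m; "grip_force": force on a finger pad.
Only numpy, scipy, OpenCV 4.12 (cv2) and the standard library are available. Lean on these libraries where they do the work, as an engineer would, in place of code of your own. Each camera call takes 0.05 s, during which the arm holds its last target. There are 200 camera calls.

## Working session

There is one attempt and no reset: what is moved stays moved. The work goes in short steps, Python scripts to look and compute and a shell command to move; the robot and the scene stay as the last step left them, time stands still between calls to the robot, and variables do not carry over. Pictures are saved under pics/ and viewed, at most 10 in all, crops included, and the job is handed in when it is done.

```bash
ls; mkdir -p pics; python3 - <<'E'
from station import ctrl, eyes, get_obs
import cv2,numpy as np
o=get_obs();print(o, ctrl.tip_extent)
for n in("scene","top","wrist"):
    c=eyes.camera(n);cv2.imwrite(f"pics/{n}0.png",c["pixels"])
    print(n,{k:c[k] for k in("fx","fy","cx","cy","k1")},np.round(c["extrinsics"],4).tolist())
E
```

```text
pics
shift.py
station.py
{'time_s': 0.0, 'qpos': array([ 1.04840498e+00,  3.00477625e-01,  1.52158380e+00, -1.13454078e-05,
        1.32065310e+00, -6.65928977e-02]), 'joint_vel': array([ 3.25978581e-04, -4.42805757e-04,  6.58186327e-05,  9.20449022e-04,
       -7.12629693e-04,  4.78696962e-04]), 'tau': array([-9.36757569e-04, -5.31808090e+01, -3.52743566e+01,  7.07876240e-02,
        2.44035391e-02, -1.32166692e-04]), 'ee_pos': array([0.24198658, 0.49365221, 0.22688157]), 'eef_rot': array([-3.14047253e+00, -6.36889319e-05,  2.68579698e+00]), 'force': array([ 1.36256063, -0.43372414, -0.83596679]), 'moment': array([-0.04985645,  0.02079722,  0.01876748]), 'grip_force': 0.0, 'grip_width': 0.09402031548586617} 0.022
scene {'fx': 512.2121901928036, 'fy': 512.2121901928036, 'cx': 313.9831496787294, 'cy': 251.61754960221265, 'k1': -0.009257437539276445} [[0.545, 0.5806, -0.6048, -0.1681], [-0.8382, 0.3919, -0.3792, -0.5366], [0.0169, 0.7137, 0.7003, 0.921], [0.0, 0.0, 0.0, 1.0]]
top {'fx': 541.8920538405266, 'fy': 541.8920538405266, 'cx': 316.8275508734693, 'cy': 232.3814698734649, 'k1': -0.15020408271937982} [[-0.0283, 0.99, -0.1378, 0.3712], [-0.9996, -0.0276, 0.0067, -0.0943], [0.0028, 0.138, 0.9904, 1.3395], [0.0, 0.0, 0.0, 1.0]]
wrist {'fx': 365.7915898274203, 'fy': 365.7915898274203, 'cx': 313.94231925267604, 'cy': 242.71862603891208, 'k1': -0.0422620233259292} [[0.4394, -0.8625, -0.2509, 0.1685], [0.8983, 0.4212, 0.1252, 0.5305], [-0.0023, -0.2804, 0.9599, 0.3857], [0.0, 0.0, 0.0, 1.0]]
```

View pics/scene0.png

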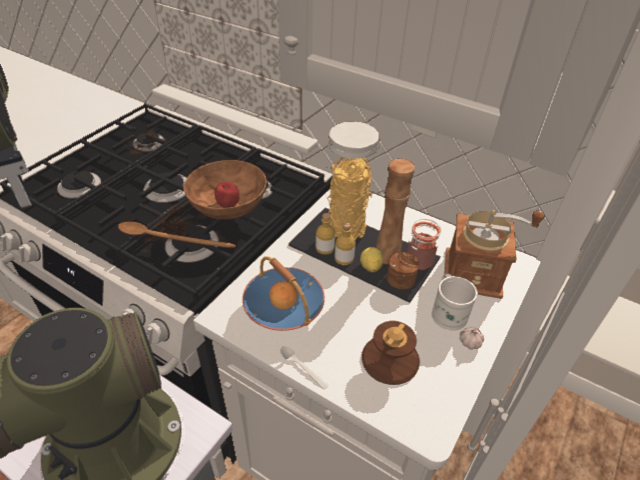

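View pics/top0.png

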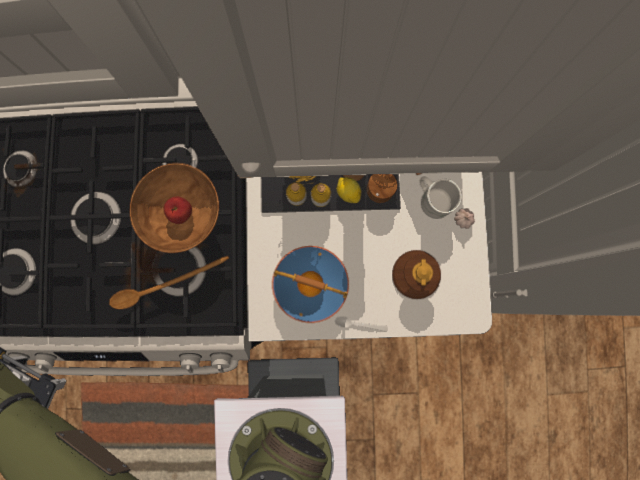

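The scene view shows the dish at about (284,297) and the pedestal at (391,350). In the top view they are at (311,284) and (417,274). The bow runs mostly along image x. I'll enlarge both.

```bash
cat > h.py <<'E'
import numpy as np, cv2
from station import ctrl, eyes, get_obs
def ray(c,u,v):
    d=np.array([(u-c["cx"])/c["fx"],(v-c["cy"])/c["fy"]]);s=d.copy()
    for _ in range(20): s=d/(1+c["k1"]*(s@s))
    E=c["extrinsics"];return E[:3,3],E[:3,:3]@np.array([s[0],-s[1],-1.])
def plane(c,u,v,z):
    p,d=ray(c,u,v);return p+d*(z-p[2])/d[2]
def tri(*obs):
    A=0;b=0;R=[ray(*o) for o in obs]
    for p,d in R:
        d=d/np.linalg.norm(d);M=np.eye(3)-np.outer(d,d);A=A+M;b=b+M@p
    x=np.linalg.solve(A,b)
    return x,[float(np.linalg.norm(np.cross(x-p,d/np.linalg.norm(d)))) for p,d in R]
def proj(c,P):
    E=c["extrinsics"];q=E[:3,:3].T@(np.asarray(P,float)-E[:3,3]);s=np.array([q[0],-q[1]])/-q[2]
    s=s*(1+c["k1"]*(s@s));return s*[c["fx"],c["fy"]]+[c["cx"],c["cy"]]
E
python3 - <<'E'
import cv2,numpy as np
s=cv2.imread("pics/scene0.png");t=cv2.imread("pics/top0.png")
f=lambda i,x,y,w,h,k:cv2.resize(i[y:y+h,x:x+w],None,fx=k,fy=k,interpolation=cv2.INTER_CUBIC)
a=np.hstack([f(t,266,240,90,90,4.4444),f(t,380,230,90,90,4.4444)])
b=np.hstack([f(s,235,245,100,50,4),f(s,350,312,100,50,4)])
cv2.imwrite("pics/c1.png",np.vstack([a[:,:800],b]))
print(a.shape,b.shape)
E
```

```text
(400, 800, 3) (200, 800, 3)
```

View pics/c1.png

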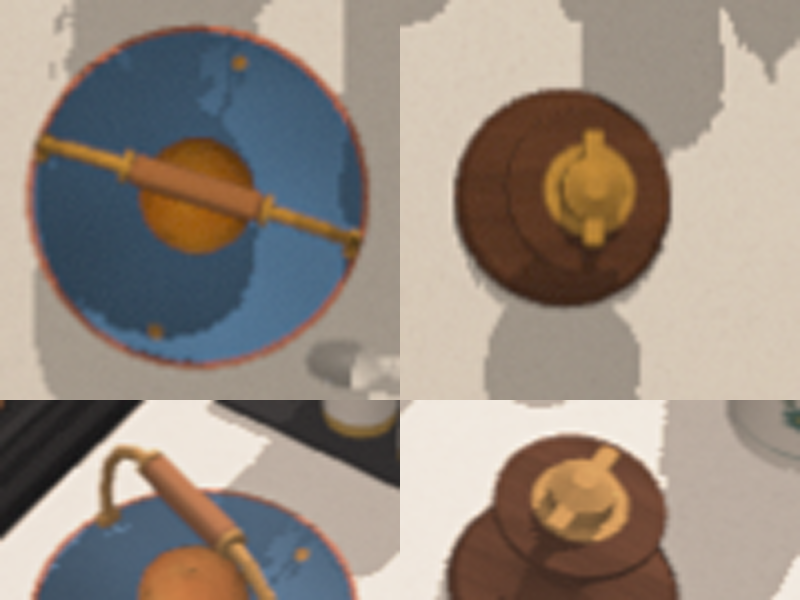

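Crop readings. Top view: grip ends (128,168) and (262,208), rim dots (239,63) and (155,330), lug tips (594,133) and (594,242). Scene view: grip ends (148,462) and (238,540), lug tips (612,453) and (560,520).

```bash
python3 - <<'E'
from h import *
T=eyes.camera("top");S=eyes.camera("scene")
k=4.44444
t=lambda x,y:(T,(x+.5)/k-.5+266,(y+.5)/k-.5+240)
tp=lambda x,y:(T,(x-400+.5)/k-.5+380,(y+.5)/k-.5+230)
s=lambda x,y:(S,(x+.5)/4-.5+235,(y-400+.5)/4-.5+245)
sp=lambda x,y:(S,(x-400+.5)/4-.5+350,(y-400+.5)/4-.5+312)
def show(n,a,b,ta,tb,A,B):
    p,e=tri(ta,A);q,f=tri(tb,B);print(n,p.round(4),q.round(4),"mid",((p+q)/2).round(4),"ang",np.degrees(np.arctan2(*(q-p)[1::-1])).round(2),np.round(e+f,4))
show("grip",0,0,t(128,168),t(262,208),s(148,462),s(238,540))
show("lugs",0,0,tp(594,133),tp(594,242),sp(612,453),sp(560,520))
def pl(n,A,B,z):
    p=plane(*A,z);q=plane(*B,z);print(n,p.round(4),q.round(4),((p+q)/2).round(4),np.degrees(np.arctan2(*(q-p)[1::-1])).round(2))
pl("grip",t(128,168),t(262,208),.141);pl("bow",t(45,147),t(350,241),.052)
pl("dots",t(155,330),t(239,63),.05);pl("rimx",t(28,195),t(369,195),.052);pl("rimy",t(195,27),t(195,367),.052)
pl("lugs",tp(594,133),tp(594,242),.0935)
pl("lugs scene",sp(612,453),sp(560,520),.0935)
pl("grip scene",s(148,462),s(238,540),.141)
pl("base x",tp(456,197),tp(671,197),.008);pl("base y",tp(563,90),tp(563,306),.008)
E
```

```text
grip [ 0.4391 -0.0494  0.1338] [ 0.4192 -0.1182  0.1314] mid [ 0.4292 -0.0838  0.1326] ang -106.1 [0.0004 0.0004 0.0026 0.0026]
lugs [ 0.4752 -0.3501  0.0856] [ 0.4185 -0.3471  0.0911] mid [ 0.4469 -0.3486  0.0884] ang 177.02 [0.0008 0.0008 0.002  0.002 ]
grip [ 0.439 -0.05   0.141] [ 0.4173 -0.116   0.141 ] [ 0.4281 -0.083   0.141 ] -108.2
bow [ 0.4564 -0.0025  0.052 ] [ 0.4018 -0.1639  0.052 ] [ 0.4291 -0.0832  0.052 ] -108.71
dots [ 0.3576 -0.0589  0.05  ] [ 0.4989 -0.1076  0.05  ] [ 0.4282 -0.0832  0.05  ] -19.02
rimx [0.431  0.0071 0.052 ] [ 0.426  -0.1749  0.052 ] [ 0.4285 -0.0839  0.052 ] -91.59
rimy [ 0.5188 -0.0845  0.052 ] [ 0.3375 -0.0796  0.052 ] [ 0.4282 -0.082   0.052 ] 178.46
lugs [ 0.4741 -0.3478  0.0935] [ 0.4174 -0.3449  0.0935] [ 0.4458 -0.3464  0.0935] 177.07
lugs scene [ 0.4696 -0.3524  0.0935] [ 0.4182 -0.3493  0.0935] [ 0.4439 -0.3509  0.0935] 176.46
grip scene [ 0.4333 -0.0535  0.141 ] [ 0.4137 -0.1253  0.141 ] [ 0.4235 -0.0894  0.141 ] -105.22
base x [ 0.448 -0.286  0.008] [ 0.4441 -0.4068  0.008 ] [ 0.446  -0.3464  0.008 ] -91.86
base y [ 0.5058 -0.349   0.008 ] [ 0.3858 -0.343   0.008 ] [ 0.4458 -0.346   0.008 ] 177.17
```

```bash
R='[-0.027,-0.028,0,0,0,0]'; python3 shift.py '[[-0.02,-0.02,0,0,0,0],[-0.03,-0.031,0,0,0,0],[-0.03,-0.031,0,0,0,0],[-0.03,-0.031,0,0,0,0],[-0.03,-0.031,0,0,0,0],[-0.03,-0.031,0,0,0,0],[-0.03,-0.031,0,0,0,0],[-0.03,-0.031,0,0,0,0],[-0.03,-0.031,0,0,0,0],[-0.03,-0.031,0,0,0,0]]' 0.06
python3 shift.py '[[-0.03,-0.031,0,0,0,0],[-0.03,-0.031,0,0,0,0],[-0.03,-0.031,0,0,0,0],[-0.03,-0.031,0,0,0,0],[-0.011,-0.015,0,0,0,0],[0,0,0,0,0,0.1],[0,0,0,0,0,0.14],[0,0,0,0,0,0.14],[0,0,0,0,0,0.14],[0,0,0,0,0,0.14]]'
python3 shift.py '[[0,0,0,0,0,0.14],[0,0,0,0,0,0.14],[0,0,0,0,0,0.14],[0,0,0,0,0,0.14],[0,0,0,0,0,0.14],[0,0,0,0,0,0.082],[0,0,0,0,0,0],[0,0,0,0,0,0]]'
python3 - <<'E'
from h import *
print(get_obs()["qpos"].round(3))
W=eyes.camera("wrist");im=W["pixels"];cv2.imwrite("pics/w1.png",im);np.save("pics/w1E.npy",W["extrinsics"])
for P in [(.4283,-.083,.143),(.439,-.05,.141),(.4173,-.116,.141),(.4458,-.3462,.0935)]:print(proj(W,P).round(1))
E
```

```text
time_s: 1.25
ee_pos: [0.371, 0.096, 0.2276]
eef_rot: [3.141, 0.0, 2.686]
force: [-0.1, 0.8, 1.0]
grip_width: 0.0598
grip_force: 0.0
time_s: 2.25
ee_pos: [0.4273, -0.0848, 0.2274]
eef_rot: [-3.142, -0.0, 2.02]
force: [0.1, 0.7, -0.1]
grip_width: 0.0596
grip_force: 0.0
time_s: 3.05
ee_pos: [0.4273, -0.0847, 0.2274]
eef_rot: [-3.142, -0.0, 1.246]
force: [-0.1, 1.4, -0.5]
grip_width: 0.0597
grip_force: 0.0
[-0.28   0.042  1.823  0.     1.277  0.044]
[314.7 255.4]
[314.2 205.9]
[314.8 299.5]
[411.1 463.3]
```

View pics/w1.png

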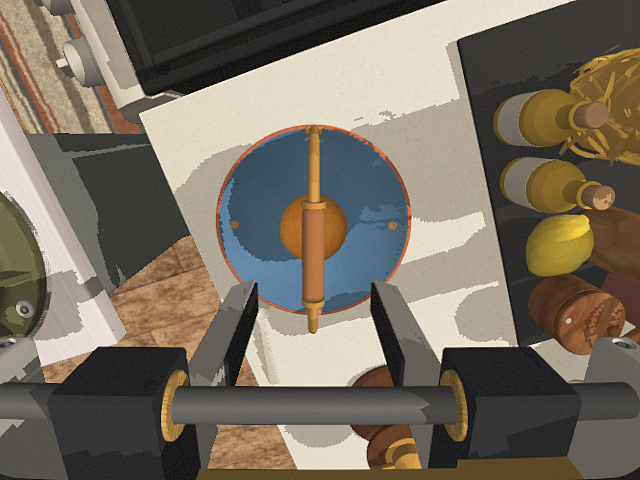

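The wrist view shows the grip centred at about (313.5,254), between the fingers and aligned with them. That is within 1 mm of the prediction, so I'm descending.

```bash
python3 shift.py '[[0.001,0,0.01,0,0,0],[0,0,0.015,0,0,0],[0,0,0.015,0,0,0],[0,0,0.015,0,0,0],[0,0,0.012,0,0,0],[0,0,0.01,0,0,0],[0,0,0.008,0,0,0],[0,0,0.0045,0,0,0],[0,0,0,0,0,0]]' 0.04
python3 shift.py '[[0,0,0,0,0,0],[0,0,0,0,0,0],[0,0,0,0,0,0],[0,0,0,0,0,0],[0,0,0,0,0,0],[0,0,0,0,0,0]]' 0.022 5
python3 shift.py '[[0,0,0,0,0,0],[0,0,0,0,0,0],[0,0,0,0,0,0],[0,0,0,0,0,0]]' 0.0 5
python3 shift.py '[[0,0,0,0,0,0],[0,0,0,0,0,0],[0,0,0,0,0,0]]' 0.0 40
```

```text
time_s: 4.0
ee_pos: [0.4275, -0.0838, 0.1376]
eef_rot: [-3.141, 0.0, 1.244]
force: [-0.5, -0.5, -0.7]
grip_width: 0.0401
grip_force: 0.0
time_s: 4.6
ee_pos: [0.4277, -0.0838, 0.138]
eef_rot: [3.141, -0.0, 1.244]
force: [-1.0, -1.2, 0.7]
grip_width: 0.0221
grip_force: 0.0
time_s: 5.0
ee_pos: [0.4275, -0.0838, 0.1379]
eef_rot: [-3.141, 0.0, 1.244]
force: [-2.1, 0.8, 0.8]
grip_width: 0.016
grip_force: 5.0
time_s: 5.3
ee_pos: [0.4276, -0.0838, 0.1379]
eef_rot: [-3.141, 0.0, 1.244]
force: [-2.5, 1.0, 1.8]
grip_width: 0.0159
grip_force: 40.0
```

```bash
python3 shift.py '[[0,0,-0.001,0,0,-0.01],[0,0,-0.003,0,0,-0.02],[0,0,-0.006,0,0,-0.03],[0,0,-0.009,0,0,-0.03],[0,0,-0.012,0,0,-0.03],[0,0,-0.015,0,0,-0.03],[0,0,-0.017,0,0,-0.03],[0,0,-0.017,0,0,-0.03],[0,0,-0.015,0,0,-0.03],[0,0,-0.012,0,0,-0.02]]'
python3 shift.py '[[0,0,-0.009,0,0,-0.01],[0,0,-0.006,0,0,-0.004],[0,0,-0.003,0,0,0],[0,0,0,0,0,0],[0,0,0,0,0,0],[0,0,0,0,0,0]]'
python3 - <<'E'
from h import *
im=np.hstack([eyes.camera("wrist")["pixels"][80:380,120:520],eyes.camera("scene")["pixels"][130:430,150:550]]);cv2.imwrite("pics/l1.png",im)
E
```

```text
time_s: 6.3
ee_pos: [0.4277, -0.0838, 0.2458]
eef_rot: [3.141, 0.0, 1.506]
force: [-0.9, 0.2, -5.9]
grip_width: 0.0155
grip_force: 40.0
time_s: 6.9
ee_pos: [0.4275, -0.0838, 0.2625]
eef_rot: [-3.141, -0.0, 1.518]
force: [0.7, -0.2, -4.4]
grip_width: 0.0156
grip_force: 40.0
```

View pics/l1.png

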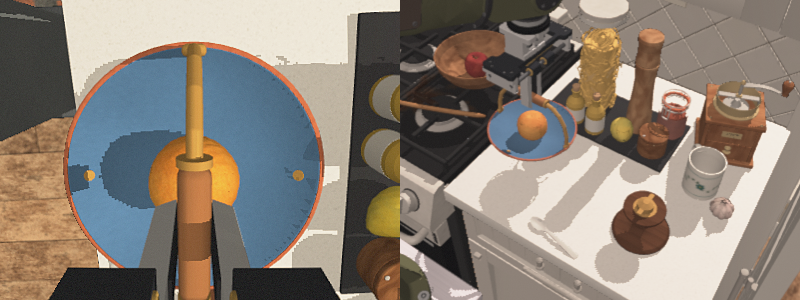

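The dish is lifted and level, with the mandarin in the middle (crop (194,175), midway between the rim dots). Next I carry it over the pedestal.

```bash
python3 shift.py '[[-0.001,0.0001,0,0,0,0],[-0.004,0.0005,0,0,0,0],[-0.007,0.001,0,0,0,0],[-0.010,0.001,0,0,0,0],[-0.013,0.0015,0,0,0,0],[-0.016,0.002,0,0,0,0],[-0.018,0.002,0,0,0,0],[-0.019,0.0023,0,0,0,0],[-0.019,0.0023,0,0,0,0],[-0.019,0.0023,0,0,0,0]]'
python3 shift.py '[[-0.019,0.0023,0,0,0,0],[-0.019,0.0023,0,0,0,0],[-0.019,0.0023,0,0,0,0],[-0.018,0.0022,0,0,0,0],[-0.016,0.002,0,0,0,0],[-0.014,0.002,0,0,0,0],[-0.011,0.0015,0,0,0,0],[-0.008,0.001,0,0,0,0],[-0.006,0.001,0,0,0,0],[-0.004,0.0009,0,0,0,0]]'
python3 shift.py '[[-0.002,0,0,0,0,0],[0,0,0,0,0,0],[0,0,0,0,0,0],[0,0,0,0,0,0],[0,0,0,0,0,0],[0,0,0,0,0,0]]'
python3 - <<'E'
from h import *
im=np.hstack([eyes.camera("top")["pixels"][170:370,320:520],eyes.camera("scene")["pixels"][230:430,290:490]]);cv2.imwrite("pics/h1.png",cv2.resize(im,None,fx=2,fy=2))
im2=eyes.camera("wrist")["pixels"];cv2.imwrite("pics/hw.png",im2)
print(get_obs()["force"],get_obs()["qpos"])
E
```

```text
time_s: 8.0
ee_pos: [0.4358, -0.2123, 0.2629]
eef_rot: [-3.142, 0.0, 1.517]
force: [-0.7, 0.4, -4.4]
grip_width: 0.0157
grip_force: 40.0
time_s: 9.0
ee_pos: [0.4464, -0.3454, 0.263]
eef_rot: [3.142, 0.0, 1.518]
force: [0.1, -0.3, -4.8]
grip_width: 0.0158
grip_force: 40.0
time_s: 9.6
ee_pos: [0.4462, -0.3471, 0.263]
eef_rot: [3.141, 0.0, 1.518]
force: [0.0, 0.3, -5.0]
grip_width: 0.0153
grip_force: 40.0
[ 0.12432078  0.61847902 -5.33987311] [-7.25924975e-01  3.09912273e-01  1.42523737e+00 -2.48847674e-06
  1.40635153e+00 -6.72937010e-01]
```

View pics/h1.png

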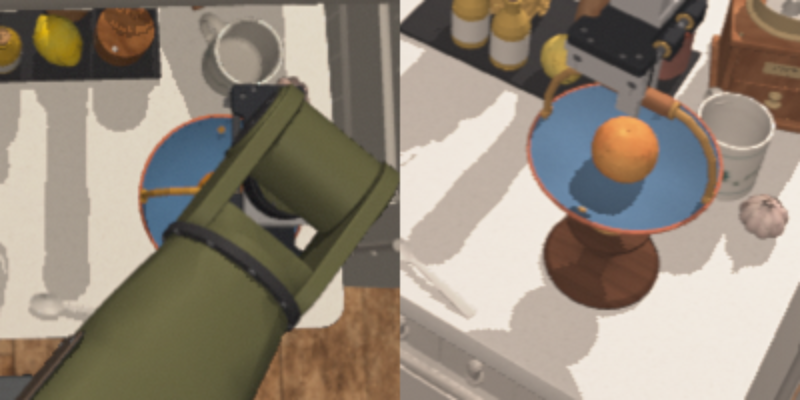

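The dish hangs level above the pedestal, with the mandarin centred (scene crop (625,150)). I'll lower it while watching the force.

```bash
python3 shift.py '[[0,0,0.002,0,0,0],[0,0,0.004,0,0,0],[0,0,0.005,0,0,0],[0,0,0.005,0,0,0],[0,0,0.004,0,0,0],[0,0,0.003,0,0,0],[0,0,0.002,0,0,0],[0,0,0.002,0,0,0],[0,0,0.002,0,0,0],[0,0,0,0,0,0]]'
python3 shift.py '[[0,0,0.001,0,0,0],[0,0,0.001,0,0,0],[0,0,0.001,0,0,0],[0,0,0,0,0,0]]'
```

```text
time_s: 10.75
ee_pos: [0.4462, -0.3471, 0.2337]
eef_rot: [-3.141, -0.0, 1.518]
force: [-0.4, -0.8, -4.6]
grip_width: 0.0154
grip_force: 40.0
time_s: 11.15
ee_pos: [0.4462, -0.3471, 0.2308]
eef_rot: [-3.141, -0.0, 1.518]
force: [0.0, 0.1, -4.8]
grip_width: 0.0157
grip_force: 40.0
```

```bash
python3 shift.py '[[0,0,0.001,0,0,0],[0,0,0.001,0,0,0],[0,0,0.001,0,0,0],[0,0,0,0,0,0]]'
python3 shift.py '[[0,0,0.001,0,0,0],[0,0,0.001,0,0,0],[0,0,0.001,0,0,0],[0,0,0.001,0,0,0],[0,0,0.001,0,0,0],[0,0,0.001,0,0,0],[0,0,0,0,0,0]]'
```

```text
time_s: 11.55
ee_pos: [0.4462, -0.3471, 0.2278]
eef_rot: [-3.141, -0.0, 1.518]
force: [-0.1, 0.8, -5.6]
grip_width: 0.0158
grip_force: 40.0
time_s: 12.25
ee_pos: [0.4462, -0.3471, 0.2218]
eef_rot: [-3.141, -0.0, 1.518]
force: [0.1, 0.1, -5.7]
grip_width: 0.0157
grip_force: 40.0
```

Passed the lugs without contact. Now easing down onto the flange.

```bash
python3 shift.py '[[0,0,0.001,0,0,0],[0,0,0.001,0,0,0],[0,0,0.0005,0,0,0],[0,0,0.0005,0,0,0],[0,0,0,0,0,0]]'
python3 shift.py '[[0,0,0.0005,0,0,0],[0,0,0.0005,0,0,0],[0,0,0,0,0,0],[0,0,0,0,0,0]]'
```

```text
time_s: 12.75
ee_pos: [0.4462, -0.3472, 0.2189]
eef_rot: [-3.142, -0.0, 1.518]
force: [0.6, -0.7, -5.1]
grip_width: 0.0156
grip_force: 40.0
time_s: 13.15
ee_pos: [0.4462, -0.3472, 0.218]
eef_rot: [3.142, -0.0, 1.518]
force: [1.2, 1.2, -3.9]
grip_width: 0.0159
grip_force: 40.0
```

```bash
python3 shift.py '[[0,0,0.0005,0,0,0],[0,0,0,0,0,0],[0,0,0,0,0,0]]'; python3 shift.py '[[0,0,0.0005,0,0,0],[0,0,0,0,0,0],[0,0,0,0,0,0]]'
```

```text
time_s: 13.45
ee_pos: [0.4462, -0.3473, 0.2179]
eef_rot: [3.141, 0.0, 1.518]
force: [-2.0, 1.4, 0.4]
grip_width: 0.0161
grip_force: 40.0
time_s: 13.75
ee_pos: [0.4463, -0.3474, 0.2179]
eef_rot: [3.141, 0.001, 1.518]
force: [-2.6, 1.3, 6.5]
grip_width: 0.0152
grip_force: 40.0
```

The dish is home (z stopped at 0.2179, force rising). I'll ease the load off and turn clockwise.

```bash
python3 shift.py '[[0,0,-0.0005,0,0,0],[0,0,-0.0006,0,0,0.02],[0,0,0,0,0,0.05],[0,0,0,0,0,0.07],[0,0,0,0,0,0.08],[0,0,0,0,0,0.08],[0,0,0,0,0,0.08],[0,0,0,0,0,0.08],[0,0,0,0,0,0.08],[0,0,0,0,0,0.06]]'
python3 -c "
from station import ctrl, eyes, get_obs;print(get_obs()['moment'])"
python3 shift.py '[[0,0,0,0,0,0.08],[0,0,0,0,0,0.09],[0,0,0,0,0,0.09],[0,0,0,0,0,0.09],[0,0,0,0,0,0.09],[0,0,0,0,0,0.09],[0,0,0,0,0,0.09],[0,0,0,0,0,0.08],[0,0,0,0,0,0.07],[0,0,0,0,0,0.05]]'
python3 -c "
from station import ctrl, eyes, get_obs;print(get_obs()['moment'])"
```

```text
time_s: 14.75
ee_pos: [0.4465, -0.3472, 0.2178]
eef_rot: [3.141, -0.0, 0.914]
force: [1.5, -0.7, -2.1]
grip_width: 0.016
grip_force: 40.0
[-0.19601778 -0.20698965  0.04869484]
time_s: 15.75
ee_pos: [0.4464, -0.3473, 0.2178]
eef_rot: [3.141, -0.0, 0.094]
force: [0.5, -1.6, -2.5]
grip_width: 0.0156
grip_force: 40.0
[-0.32145005  0.0239576   0.0938946 ]
```

Turned 82° so far, with little torque. Now slowly up to the stop.

```bash
M='from station import ctrl, eyes, get_obs;o=get_obs();print(o["moment"].round(3))'; python3 shift.py '[[0,0,0,0,0,0.04],[0,0,0,0,0,0.04],[0,0,0,0,0,0.03],[0,0,0,0,0,0.03],[0,0,0,0,0,0.02],[0,0,0,0,0,0]]'; python3 -c "$M"
python3 shift.py '[[0,0,0,0,0,0.02],[0,0,0,0,0,0.01],[0,0,0,0,0,0]]'; python3 -c "$M"
python3 shift.py '[[0,0,0,0,0,0.02],[0,0,0,0,0,0.01],[0,0,0,0,0,0]]'; python3 -c "$M"
```

```text
time_s: 16.35
ee_pos: [0.4463, -0.3472, 0.2178]
eef_rot: [3.142, 0.0, -0.063]
force: [-0.5, -1.7, -2.9]
grip_width: 0.0157
grip_force: 40.0
[-0.265  0.147 -0.015]
time_s: 16.65
ee_pos: [0.4462, -0.3471, 0.2179]
eef_rot: [-3.141, 0.0, -0.093]
force: [0.8, -0.5, -3.9]
grip_width: 0.0157
grip_force: 40.0
[-0.118  0.078 -0.026]
time_s: 16.95
ee_pos: [0.4462, -0.3472, 0.2179]
eef_rot: [3.142, 0.0, -0.123]
force: [-0.2, -1.6, -5.3]
grip_width: 0.0161
grip_force: 40.0
[-0.393  0.116  0.016]
```

```bash
M='from station import ctrl, eyes, get_obs;o=get_obs();print(o["moment"].round(3))'; for i in 1 2 3; do python3 -c "$M"; python3 shift.py '[[0,0,0,0,0,0.015],[0,0,0,0,0,0.015],[0,0,0,0,0,0]]' | sed -n 2,4p;  done; python3 -c "$M"
```

```text
[-0.393  0.116  0.016]
ee_pos: [0.4461, -0.3471, 0.218]
eef_rot: [-3.141, 0.0, -0.153]
force: [-0.8, -0.2, -5.8]
[-0.259  0.106  0.038]
ee_pos: [0.4462, -0.3471, 0.218]
eef_rot: [-3.141, 0.0, -0.183]
force: [0.4, -0.2, -6.5]
[-0.039  0.136  0.069]
ee_pos: [0.4462, -0.3471, 0.218]
eef_rot: [-3.141, 0.0, -0.213]
force: [0.0, -0.1, -5.2]
[0.011 0.188 0.011]
```

```bash
M='from station import ctrl, eyes, get_obs;o=get_obs();print(o["moment"].round(3))'; python3 shift.py '[[0,0,0.001,0,0,0],[0,0,0.001,0,0,0],[0,0,0.0005,0,0,0],[0,0,0,0,0,0]]'| sed -n 2,4p;python3 -c "$M"; for i in 1 2; do python3 shift.py '[[0,0,0,0,0,0.015],[0,0,0,0,0,0.015],[0,0,0,0,0,0]]' | sed -n 2,4p; python3 -c "$M"; done
```

```text
ee_pos: [0.4467, -0.3473, 0.2179]
eef_rot: [3.14, -0.003, -0.212]
force: [-3.5, 3.8, 13.2]
[ 0.957  0.875 -0.009]
ee_pos: [0.4471, -0.3473, 0.2178]
eef_rot: [3.14, -0.004, -0.242]
force: [0.2, 4.2, 11.3]
[0.763 0.244 0.194]
ee_pos: [0.4472, -0.3476, 0.2178]
eef_rot: [3.14, -0.004, -0.272]
force: [1.6, 0.7, 10.0]
[ 0.307 -0.041  0.367]
```

Torque against the stop is now rising (0.19 to 0.37 Nm) and the turn is about 102°, so it is at the stop. I'll take up the play gently and raise the stand, drifting slightly back from the cabinet.

```bash
python3 shift.py '[[0,0,-0.001,0,0,0],[0,0,-0.001,0,0,0],[0,0,-0.001,0,0,0],[0,0,-0.001,0,0,0],[0,0,-0.001,0,0,0],[0,0,-0.001,0,0,0],[0,0,0,0,0,0],[0,0,0,0,0,0]]' - 50
python3 shift.py '[[0,0,-0.001,0,0,0],[0,0,-0.001,0,0,0],[0,0,-0.001,0,0,0],[0,0,-0.001,0,0,0],[0,0,0,0,0,0],[0,0,0,0,0,0]]'
python3 - <<'E'
from h import *
print(get_obs()["moment"])
im=np.hstack([eyes.camera("wrist")["pixels"][60:360,120:520],eyes.camera("scene")["pixels"][150:450,220:620]]);cv2.imwrite("pics/l2.png",im)
E
```

```text
time_s: 19.65
ee_pos: [0.4461, -0.347, 0.2212]
eef_rot: [-3.141, 0.001, -0.272]
force: [0.1, 0.2, -9.2]
grip_width: 0.0154
grip_force: 50.0
time_s: 20.25
ee_pos: [0.4462, -0.3472, 0.2256]
eef_rot: [3.142, -0.0, -0.272]
force: [-0.1, 0.0, -9.1]
grip_width: 0.0157
grip_force: 50.0
[-0.01826468  0.15336183 -0.0079081 ]
```

View pics/l2.png

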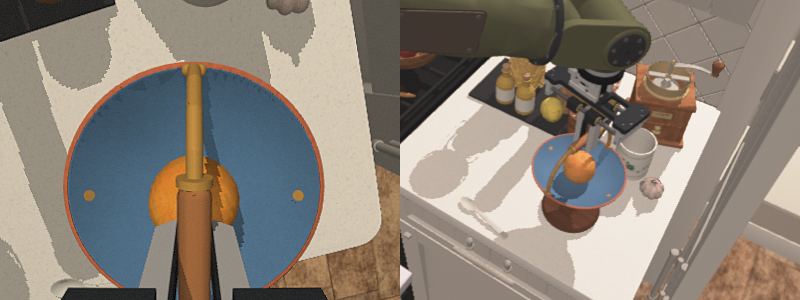

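The load is now 9.1 N, so the pedestal is coming along. The mandarin is centred at crop (194,195). Raising the rest of the way.

```bash
python3 shift.py '[[0,0,-0.001,0,0,0],[0,0,-0.003,0,0,0],[0,0,-0.005,0,0,0],[0,0,-0.007,0,0,0],[-0.001,0,-0.009,0,0,0],[-0.002,0,-0.01,0,0,0],[-0.003,0,-0.01,0,0,0],[-0.004,0,-0.01,0,0,0],[-0.004,0,-0.01,0,0,0],[-0.003,0,-0.009,0,0,0]]'
python3 shift.py '[[-0.002,0,-0.008,0,0,0],[-0.001,0,-0.006,0,0,0],[0,0,-0.004,0,0,0],[0,0,-0.002,0,0,0],[0,0,-0.001,0,0,0],[0,0,0,0,0,0],[0,0,0,0,0,0],[0,0,0,0,0,0],[0,0,0,0,0,0],[0,0,0,0,0,0]]'
python3 - <<'E'
from h import *
print(get_obs()["moment"])
im=np.hstack([eyes.camera("wrist")["pixels"][60:360,120:520],eyes.camera("scene")["pixels"][150:450,220:620]]);cv2.imwrite("pics/l3.png",im)
E
```

```text
time_s: 21.35
ee_pos: [0.4294, -0.3425, 0.3006]
eef_rot: [3.141, -0.0, -0.272]
force: [-0.0, -0.2, -9.3]
grip_width: 0.0158
grip_force: 50.0
time_s: 22.35
ee_pos: [0.4269, -0.3418, 0.3205]
eef_rot: [-3.142, 0.0, -0.272]
force: [0.0, 0.8, -8.4]
grip_width: 0.0155
grip_force: 50.0
[ 6.61323844e-05  1.39099050e-01 -4.23968113e-02]
```

View pics/l3.png

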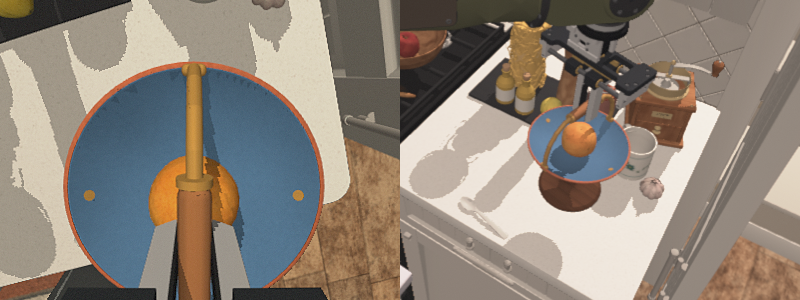

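The stand hangs upright and whole about 10 cm up. The mandarin is centred at crop (194,195), and the shadow is detached from the base.

```bash
python3 -c "
from station import ctrl, eyes, get_obs;print(ctrl.hand_in())"
```

```text
the job is handed in; nothing more can be done
None
```

The fruit stand is assembled and locked up to the stop, and was handed in held upright about 10 cm above the worktop, with the mandarin still in the middle of the dish.

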